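# Align a flow-cell cover with a drift pin and fit its last bolt

## Robot

A 6-joint arm with a two-finger parallel gripper is mounted at the origin on a cart in front of the work surface, level with it; the furniture and walls round the work are solid. World frame = base frame: x ahead of the robot, y to its left, z up, the work surface at z = 0. Lengths are in m, angles in rad, forces in N, time in s.
With the tool pointing down it reaches from about 0.35 to 0.775 m from the base axis. Payload 5.5 kg.
Tool frame: the origin (TCP) lies midway between the tips of the shut fingers; the grasp point (between the pads) lies 19 mm behind it; z points along the fingers, y is the line along which they close (so a half turn about z gives the same grasp; the last joint's range is limited). The gripper opens to 85 mm and grips with 20 to 120 N. Pads are 22 mm wide; open, the fingers measure 114 mm over their backs; the gripper's body (76 mm by 85 mm) begins 54 mm behind the grasp point. The pads swing forward as they close: fully open they stand 13 mm farther back than shut.
Start: joints at [-1.485, 0.313, 0.046, 1.304, 0, 1.431], TCP at [0.129, -0.56, 0.209] pointing down, gripper open.
Joint ranges: [-2.76, 2.76], [-0.86, 1.69], [-1.03, 1.26], [-2.2, 2.34], [-1.47, 1.5], [-3.14, 3.14]. Speed limits (rad/s): [2.57, 2.57, 3.14, 3.14, 3.14, 3.14].

## Interface

Orientations are given as a unit quaternion [w, x, y, z].
In Python, from workcell import telemetry, imaging, env gives the robot as it stands. The module is installed in compiled form; this text tells all that it offers.
- The arm moves only by the tool step_arm, never from a script. Its argument "moves" is a list of rows, each a list of 3 entries, a list of its own where there are three numbers: the shift along the tool's x, y, z in mm, then the turn, a rotation vector about the tool's x, y, z in rad, then the finger opening in mm, from 0 to 85.4. A call has 1 to 8 rows; each row is the pose to reach, as a shift and turn from the pose commanded when the call began, along the tool's axes at that moment; what a row does not reach only later rows make up. A row lasts 1/12 s, in which the tool goes at most 41.7 mm and 7.16 degrees, less where a joint would pass 70% of its speed; a pose out of reach is approached as far as the arm can. A call with a gripper value outside its range is refused whole. The fingers move at their own pace and stop on an object; "grip_force" is the grip in N (left out, the last holds). Time passes only in rows, so rows that repeat a pose let the fingers close. It gives the time, the measured TCP pose, the force, the opening and the grip force at its end, in the units of the state.
- telemetry.get_state(): the state, without advancing time (a new reading comes with each control period).
- imaging.read_camera(name): name is "scene" or "side" or "wrist"; returns the picture (384x512x3 uint8, red, green, blue); there is no depth.
- imaging.camera_params(name): a dict with "camera_matrix" (3x3 intrinsics, pixels), "pose" (4x4, takes a point from camera to world coordinates). Camera axes: x right, y up, looking along -z (the intrinsics and any distortion apply to the point x, -y, -z); pixel columns grow to the right and rows downward; lengths in m; the calibration is good to about 2 mm. A picture is of the moment at which its call begins: read the wrist's pose just before it. camera_params takes no time and is no camera call; for the wrist camera it gives the pose at the moment of the call.
- env.hand_in(): hands the job in; it is judged then, once.
The state is a dict: "clock": time; "joint_pos": joint angles; "qvel": joint speeds; "tau": joint torques, N m; "tcp_pos": TCP position; "orientation": TCP orientation; "wrist_force": force on the tool from outside, world axes, zero at the start; "ft_torque": the same for the moment, N m; "finger_gap": finger opening in m; "grip_force": force on a finger pad.
Only numpy, scipy, OpenCV 4.12 (cv2) and the standard library are available. Lean on these libraries where they do the work, as an engineer would, in place of code of your own. Each camera call takes 0.05 s, during which the arm holds its last target. There are 200 camera calls.

## Task

The cover plate of the flow-cell clamp hangs on its first bolt and has swung a little off line. Take the tapered drift pin from the grey stand and push it fully home through the larger hole (the one farther from the robot) so that it draws the cover into line with the base; then, leaving the pin in, take the bolt from the stand and fit it fully home in the smaller hole nearer the robot. Leave the other things on the bench where they are.

Things in the scene. Friction and masses are not known exactly. Their poses are not given: they have to be found in the camera images.
- clamp_base: Flow-cell clamp fixed to the bench: block 104 (x) x 160 (y) x 50 mm high under an 8 mm cover plate. Origin: centre of its underside. Two plain (unthreaded) vertical holes go right through it: 17 mm across at x +30, y -62 mm (pin), 13 mm at x -30, y -62 mm (bolt), chamfered 1.5 mm. At x +30, y +62 mm stands the first bolt, the cover's pivot (head 26 mm across), top 90 mm above the bench.
- cover (a joint): Angle of the steel cover plate (104 x 160 x 8 mm) about the first bolt, rad, counter-clockwise from above positive; 0 = in line with the base. Starts at +0.032 to +0.044: its larger hole is then 4.0 to 5.5 mm off the base's (toward base +x), the smaller 4.4 to 6.1 mm. Stiff (about 1 N at the holes), stays where left. Carries a low round window and a white 18 mm high port at base x -30, y +62 mm.
- pin_seat (a point): Fixed to the base: on the axis of the base's larger hole, at the height of the cover's top (58 mm above the bench). The pin is home when its origin is here.
- bolt_seat (a point): Fixed to the base: on the axis of the base's smaller hole, at the height of the cover's top (58 mm above the bench). The bolt is home when its origin is here.
- cover_pin_hole (a point): Moves with the cover: centre of the cover's larger hole (17 mm, chamfered 1.5 mm), at the cover's top. The pin's fine tip goes in at the overlap of this hole and the one in the base below.
- cover_bolt_hole (a point): Moves with the cover: centre of the cover's smaller hole (13 mm, chamfered 1.5 mm), at the cover's top.
- stand: Grey plastic block, fixed to the bench, 60 (x) x 130 (y) x 56 mm high, origin at the centre of its underside. Two vertical 19 mm holes at y +35 and y -35 mm; the pin stands in one and the bolt in the other, either way round.
- drift_pin: Steel drift pin, 0.14 kg, upright in the stand, the one with the slim tall handle. Origin on its axis under its collar (56 mm above the bench in the stand), z up. Above it: collar 26 mm across, 4 mm high, then a plain round handle 14 mm across from 4 to 54 mm. Below: shank 16 mm across down to -20 mm, then a taper to a tip 4 mm across at -48 mm.
- bolt: Steel thumb bolt, 0.10 kg, upright in the stand: the one with the short thick fluted head. Origin on its axis at the underside of the head, z up. Above the origin: round head 26 mm across and 30 mm high. Below: smooth shank 10 mm across with the last 4 mm tapering to 6 mm, tip at -38 mm.
- orange_cap: Bystander: orange screw cap, 34 mm across, 16 mm high, lying between clamp and stand; origin at the centre of its underside.
- beaker: Bystander: small clear beaker, 52 mm across, 62 mm high, behind the stand to its right; origin at the centre of its underside.
Mind the look-alikes: they are no part of the job. Leave any pink or yellow look-alike of the bolt alone. What is shaped like the drift_pin but turquoise is not meant.

How it is judged:
On the way, in this order (a step that is already met when the one before it is completed fails the run):
1. the drift pin is fully home in the larger hole and has the cover in line, the bolt not yet being at its hole (horizontal distance between drift_pin and pin_seat below 0.004 m and z of drift_pin in the frame of pin_seat between -0.004 and 0.004 m and angle between drift_pin's own z axis and vertical below 0.08 rad and value of joint cover between -0.012 and 0.012 rad and horizontal distance between bolt and bolt_seat above 0.03 m), for 0.2 s.
2. the bolt is fully home in the smaller hole with the pin still home (horizontal distance between drift_pin and pin_seat below 0.004 m and z of drift_pin in the frame of pin_seat between -0.004 and 0.004 m and angle between each of drift_pin, bolt's own z axis and vertical below 0.08 rad and horizontal distance between bolt and bolt_seat below 0.004 m and z of bolt in the frame of bolt_seat between -0.004 and 0.004 m and value of joint cover between -0.012 and 0.012 rad), for 0.2 s.
At the end, for the whole second after the job is handed in: Pin and bolt both stand fully home in their holes (collar and head within 4 mm of the cover's top, within 4 mm of the hole axis, upright within 0.08 rad), the cover is in line with the base within 0.012 rad, and both are released and at rest (all of step 2 and linear speed of each of drift_pin, bolt below 0.02 m/s); the robot touches nothing.
It fails at once if the orange cap is pushed more than 30 mm from its place (distance of orange_cap from where it was at the start of the episode above 0.03 m).
It fails at once if the beaker is pushed more than 30 mm from its place (distance of beaker from where it was at the start of the episode above 0.03 m).
It also fails if it takes over 54 s, if anything falls off the work surface, if the arm or the gripper's body presses on something with over 40 N, if the wrist force passes 120 N, or if a joint passes its speed limit or range.

## Working session

There is one attempt and no reset: what is moved stays moved. The work goes in short steps, Python scripts to look and compute and a tool call to move; the robot and the scene stay as the last step left them, time stands still between calls to the robot, and variables do not carry over. Pictures are saved under pics/ and viewed, at most 10 in all, crops included, and the job is handed in when it is done.

Besides the shell and the picture viewer there is one more tool, called after "Call:" by a JSON object that holds its "name" and its "arguments", one argument or row to a line. step_arm: Moves the arm, as the interface text tells. Its arguments: {"type":"object","properties":{"moves":{"type":"array"},"grip_force":{"type":"number"}},"required":["moves"]}

```bash
mkdir -p pics
python3 - <<'E'
from workcell import telemetry, imaging
import cv2, numpy as np
s=telemetry.get_state(); print(s)
ims=[]
for n in("scene","side"):
    p=imaging.camera_params(n); print(n,np.round(p["camera_matrix"],1).tolist(),np.round(p["pose"],3).tolist(),p.keys())
    im=imaging.read_camera(n); cv2.imwrite(f"pics/{n}0.png",im[:,:,::-1])
    cv2.imwrite(f"pics/{n}0b.png",cv2.resize(im[:,:,::-1],(800,600),interpolation=cv2.INTER_CUBIC))
E
```

```text
{'clock': 0.0, 'joint_pos': array([-1.48460749e+00,  3.14004220e-01,  4.49802878e-02,  1.30356882e+00,
       -1.97378353e-06,  1.43118395e+00]), 'qvel': array([ 7.72302821e-04, -1.26666701e-04,  1.56038160e-03,  3.11317556e-04,
       -1.20043250e-05, -1.62513302e-03]), 'tau': array([ 2.48251890e-04, -4.80630648e+01,  2.98531777e+01,  1.92469172e-02,
       -7.23809876e-05, -7.56614771e-08]), 'tcp_pos': array([ 0.12867164, -0.55986809,  0.20830725]), 'orientation': array([-8.97917605e-04,  9.93633093e-01,  1.12660864e-01,  2.30034333e-05]), 'wrist_force': array([-0.63139684, -0.28580766,  0.59811888]), 'ft_torque': array([ 0.03750044, -0.02405306,  0.0500964 ]), 'grip_force': 0.0, 'finger_gap': 0.08519525628374032}
scene [[420.8, 0.0, 264.9], [0.0, 420.8, 190.4], [0.0, 0.0, 1.0]] [[0.866, 0.224, -0.448, 0.006], [-0.5, 0.372, -0.782, -0.964], [-0.008, 0.901, 0.435, 0.559], [0.0, 0.0, 0.0, 1.0]] dict_keys(['camera_matrix', 'pose'])
side [[451.5, 0.0, 252.1], [0.0, 451.5, 189.4], [0.0, 0.0, 1.0]] [[1.0, -0.026, -0.008, 0.51], [0.004, 0.441, -0.897, -1.226], [0.026, 0.897, 0.441, 0.649], [0.0, 0.0, 0.0, 1.0]] dict_keys(['camera_matrix', 'pose'])
```

View pics/scene0b.png

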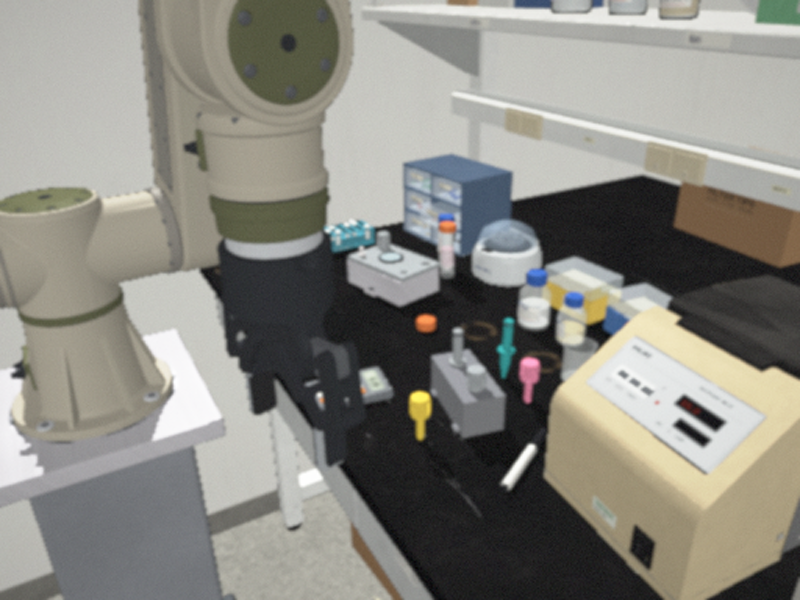

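View pics/side0b.png

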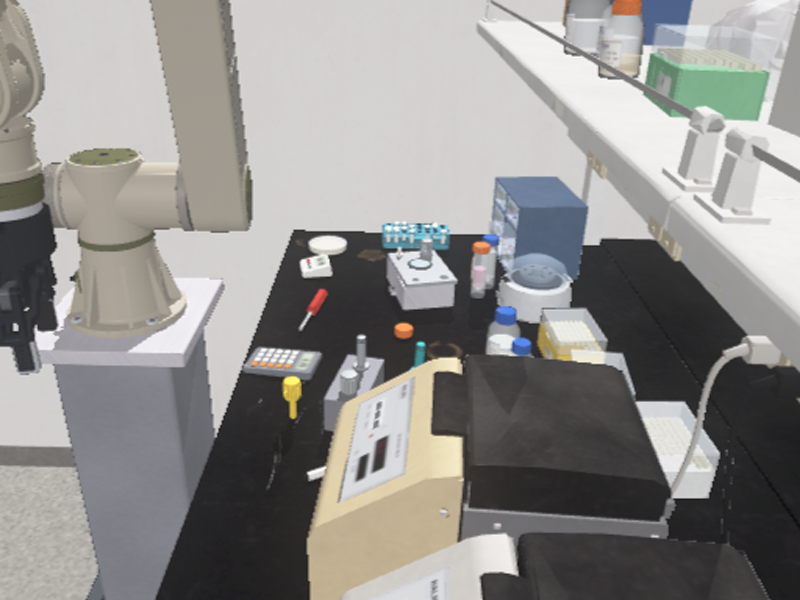

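The scene view shows the stand with the pin (handle top at ≈(458,331) in the 800px view) and the bolt (head ≈(476,370)). The clamp is at ≈(393,272) and the orange cap at (426,323). In the side view the pin top is at (361,338), the bolt at (348,375) and the clamp at ≈(422,275).

```bash
cat > h.py <<'E'
import numpy as np, cv2
from workcell import telemetry, imaging
from scipy.spatial.transform import Rotation as R
def ray(p,uv):
    K=p["camera_matrix"];P=np.array(p["pose"])
    d=np.linalg.inv(K)@[uv[0],uv[1],1.]; d=P[:3,:3]@[d[0],-d[1],-d[2]]
    return P[:3,3],d
def onz(p,uv,z):
    o,d=ray(p,uv); return o+d*(z-o[2])/d[2]
def pix(p,X):
    P=np.array(p["pose"]); c=P[:3,:3].T@(np.asarray(X)-P[:3,3]); q=p["camera_matrix"]@[c[0],-c[1],-c[2]]; return q[:2]/q[2]
def tool():
    s=telemetry.get_state(); return s, s["tcp_pos"], R.from_quat(np.roll(s["orientation"],-1)).as_matrix()
def delta(target,ori=None):  # world target -> shift in tool mm, and current tool yaw
    s,t,M=tool(); return np.round(1000*M.T@(np.asarray(target)-t),1)
E
python3 - <<'E'
from h import *
k=.64
ps=imaging.camera_params("scene");pd=imaging.camera_params("side")
for n,a,b,z in [("pin",(458,331),(361,338),.110),("bolt",(477,370),(348,375),.086)]:
    for p,u in((ps,a),(pd,b)): print(n,np.round(onz(p,np.array(u)*k,z),3))
for a in [(348,258),(401,285),(438,265),(384,243)]: print("clamp scene",np.round(onz(ps,np.array(a)*k,.058),3))
for a in [(388,255),(398,288),(453,279),(437,250)]: print("clamp side",np.round(onz(pd,np.array(a)*k,.058),3))
for a in [(432,358),(468,415),(504,400),(470,347)]: print("stand scene",np.round(onz(ps,np.array(a)*k,.056),3))
s,t,M=tool(); print(M.round(3)); p=imaging.camera_params("wrist"); P=np.array(p["pose"])
print("cam in tool",(M.T@(P[:3,3]-t)).round(3),(M.T@P[:3,:3]).round(3),p["camera_matrix"])
E
```

```text
pin [ 0.467 -0.283  0.11 ]
pin [ 0.47 -0.28  0.11]
bolt [ 0.454 -0.351  0.086]
bolt [ 0.454 -0.349  0.086]
clamp scene [0.5   0.164 0.058]
clamp scene [ 0.528 -0.004  0.058]
clamp scene [0.635 0.04  0.058]
clamp scene [0.601 0.201 0.058]
clamp side [0.508 0.173 0.058]
clamp side [0.529 0.01  0.058]
clamp side [0.639 0.059 0.058]
clamp side [0.615 0.209 0.058]
stand scene [ 0.444 -0.251  0.056]
stand scene [ 0.41  -0.395  0.056]
stand scene [ 0.47  -0.392  0.056]
stand scene [ 0.51  -0.253  0.056]
[[ 0.975  0.224 -0.   ]
 [ 0.224 -0.975  0.002]
 [ 0.    -0.002 -1.   ]]
cam in tool [ 0.067  0.001 -0.165] [[ 0.001  0.964  0.266]
 [ 1.    -0.    -0.001]
 [-0.001  0.266 -0.964]] [[291.31791846   0.         256.62531239]
 [  0.         291.31791846 185.04446508]
 [  0.           0.           1.        ]]
```

Call:
{"name": "step_arm", "arguments": {
  "moves": [
    [[380, -163, -12], [0, 0, -1.0], 60],
    [[380, -163, -12], [0, 0, -1.0], 60],
    [[380, -163, -12], [0, 0, -1.0], 60],
    [[380, -163, -12], [0, 0, -1.0], 60],
    [[380, -163, -12], [0, 0, -1.0], 60],
    [[380, -163, -12], [0, 0, -1.0], 60],
    [[380, -163, -12], [0, 0, -1.0], 60],
    [[380, -163, -12], [0, 0, -1.0], 60]
  ]
}}

```text
clock: 0.77
tcp_pos: [0.3989, -0.3622, 0.2187]
orientation: [-0.0, 0.816, 0.578, -0.0]
wrist_force: [1.2, -0.5, -0.7]
finger_gap: 0.0602
grip_force: 0.0
```

Run:
```python
from h import *
s,t,M=tool(); print(s["joint_pos"].round(2),M.round(3).tolist(),t)
print(delta([.462,-.316,.22]), "turn left", np.pi-.2-np.arctan2(M[1,0],M[0,0]))
```

```text
[-0.89  0.24 -0.03  1.3  -0.    1.02] [[0.333, 0.943, -0.0], [0.943, -0.333, 0.0], [0.0, -0.0, -1.0]] [ 0.39892534 -0.36216945  0.2186716 ]
[64.5 44.1 -1.3] turn left 1.7098052161136426
```

Call:
{"name": "step_arm", "arguments": {
  "moves": [
    [[64, 44, 0], [0, 0, -1.0], 60],
    [[64, 44, 0], [0, 0, -1.0], 60],
    [[64, 44, 0], [0, 0, -1.0], 60],
    [[64, 44, 0], [0, 0, -1.0], 60],
    [[64, 44, 0], [0, 0, -1.0], 60],
    [[64, 44, 0], [0, 0, -1.0], 60],
    [[64, 44, 0], [0, 0, -1.0], 60],
    [[64, 44, 0], [0, 0, -1.0], 60]
  ]
}}

```text
clock: 1.43
tcp_pos: [0.4607, -0.3182, 0.2183]
orientation: [-0.001, 0.439, 0.898, 0.0]
wrist_force: [-0.4, -0.2, -1.0]
finger_gap: 0.0599
grip_force: 0.0
```

Call:
{"name": "step_arm", "arguments": {
  "moves": [
    [[0, 0, 0], [0, 0, -0.71], 60],
    [[0, 0, 0], [0, 0, -0.71], 60],
    [[0, 0, 0], [0, 0, -0.71], 60],
    [[0, 0, 0], [0, 0, -0.71], 60],
    [[0, 0, 0], [0, 0, -0.71], 60],
    [[0, 0, 0], [0, 0, -0.71], 60],
    [[0, 0, 0], [0, 0, -0.71], 60]
  ]
}}

```text
clock: 2.02
tcp_pos: [0.4605, -0.3183, 0.2183]
orientation: [-0.0, 0.102, 0.995, 0.0]
wrist_force: [-0.3, 0.0, 0.1]
finger_gap: 0.0602
grip_force: 0.0
```

Run:
```python
from h import *
s,t,M=tool(); print(s["joint_pos"].round(2),M.round(3).tolist(),t)
im=imaging.read_camera("wrist");cv2.imwrite("pics/w1.png",im[:,:,::-1])
p=imaging.camera_params("wrist")
for n,X in [("pin",[.468,-.282,.11]),("bolt",[.454,-.35,.086])]: print(n,pix(p,X).round(0))
```

```text
[-0.75  0.28  0.03  1.32 -0.   -0.54] [[-0.979, 0.202, -0.001], [0.202, 0.979, 0.001], [0.001, 0.0, -1.0]] [ 0.46054854 -0.31831184  0.21834835]
pin [296. 177.]
bolt [227. 172.]
```

View pics/w1.png

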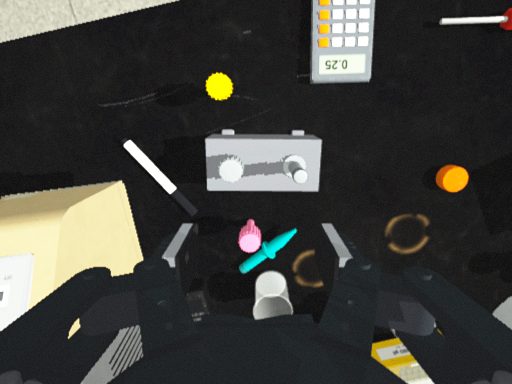

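The wrist view shows the stand at (206–321, 136–191). The bolt head is at about (230,167), the pin handle top at about (300,176), and the orange cap at (452,178). I'll check a magnified crop for accuracy.

Run:
```python
from h import *
im=cv2.imread("pics/w1.png")[125:205,195:335]
cv2.imwrite("pics/w1c.png",cv2.resize(im,None,fx=5,fy=5,interpolation=cv2.INTER_CUBIC))
```

```text
(no output)
```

View pics/w1c.png

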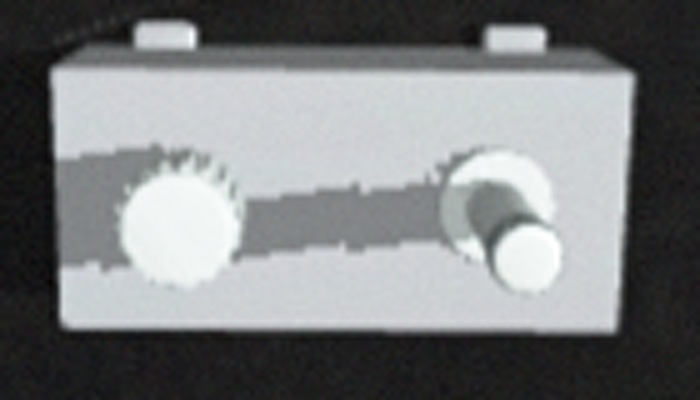

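The crop shows the pin handle top at (300.2,176.2), its collar at (294.2,166.2) and the bolt head top at (231,170.4) in raw pixels.

Run:
```python
from h import *
p=imaging.camera_params("wrist")
A=onz(p,(300.2,176.2),.11);C=onz(p,(294.2,166.2),.06);B=onz(p,(231,170.4),.086)
c=[onz(p,(195+a/5,125+b/5),.056) for a,b in((52,68),(635,72),(618,332),(62,328))]
print("pin",A,C,"bolt",B,np.linalg.norm(A-B)); print(np.round(c,4))
d=A-B; print("yaw bolt->pin",np.arctan2(d[1],d[0]))
print("cap",onz(p,(452,178),.016))
pin=(A+C)/2
for z in(.15,.085-.019): print(z,delta([pin[0],pin[1],z]))
```

```text
pin [ 0.46803516 -0.27822294  0.11      ] [ 0.46861142 -0.27793043  0.06      ] bolt [ 0.45349084 -0.34552458  0.086     ] 0.07291809300522921
[[ 0.4182 -0.3692  0.056 ]
 [ 0.4458 -0.2419  0.056 ]
 [ 0.5051 -0.2548  0.056 ]
 [ 0.4773 -0.3822  0.056 ]]
yaw bolt->pin 1.3579628496251872
cap [ 0.53621244 -0.07629188  0.016     ]
0.15 [ 0.7 40.9 68.5]
0.066 [  0.6  40.9 152.5]
```

Call:
{"name": "step_arm", "arguments": {
  "moves": [
    [[1, 41, 20], [0, 0, 0], 44],
    [[1, 41, 60], [0, 0, 0], 44],
    [[1, 41, 95], [0, 0, 0], 44],
    [[1, 41, 125], [0, 0, 0], 44],
    [[1, 41, 152], [0, 0, 0], 44],
    [[1, 41, 152], [0, 0, 0], 44],
    [[1, 41, 152], [0, 0, 0], 10],
    [[1, 41, 152], [0, 0, 0], 10]
  ],
  "grip_force": 70
}}

```text
clock: 2.73
tcp_pos: [0.469, -0.2789, 0.0683]
orientation: [0.001, 0.103, 0.995, -0.0]
wrist_force: [0.6, -0.6, 1.5]
finger_gap: 0.0204
grip_force: 0.0
```

Call:
{"name": "step_arm", "arguments": {
  "moves": [
    [[0, 0, 0], [0, 0, 0], 8],
    [[0, 0, 0], [0, 0, 0], 8],
    [[0, 0, 0], [0, 0, 0], 8],
    [[0, 0, 0], [0, 0, 0], 8]
  ]
}}

```text
clock: 3.07
tcp_pos: [0.4694, -0.2793, 0.0687]
orientation: [0.002, 0.103, 0.995, -0.001]
wrist_force: [0.4, 0.1, 6.4]
finger_gap: 0.0114
grip_force: 68.8
```

Call:
{"name": "step_arm", "arguments": {
  "moves": [
    [[0, 0, -30], [0, 0, 0], 8],
    [[0, 0, -65], [0, 0, 0], 8],
    [[0, 0, -105], [0, 0, 0], 8],
    [[-1, 30, -131], [0, 0, -0.09], 8],
    [[-2, 65, -131], [0, 0, -0.18], 8],
    [[-4, 105, -131], [0, 0, -0.27], 8],
    [[-5, 145, -131], [0, 0, -0.36], 8],
    [[-6, 185, -131], [0, 0, -0.36], 8]
  ]
}}

```text
clock: 3.73
tcp_pos: [0.5119, -0.0968, 0.1983]
orientation: [0.0, -0.078, 0.997, -0.0]
wrist_force: [1.1, -0.4, -2.6]
finger_gap: 0.0112
grip_force: 68.8
```

Run:
```python
from h import *
print(delta([.56,.10,.2]),tool()[0]["finger_gap"])
```

```text
[-78.2 186.9  -1.7] 0.011179444865004634
```

Call:
{"name": "step_arm", "arguments": {
  "moves": [
    [[-15, 37, 0], [0, 0, 0], 8],
    [[-30, 74, 0], [0, 0, 0], 8],
    [[-45, 110, 0], [0, 0, 0], 8],
    [[-60, 145, 0], [0, 0, 0], 8],
    [[-78, 187, 0], [0, 0, 0], 8],
    [[-78, 187, 0], [0, 0, 0], 8],
    [[-78, 187, 0], [0, 0, 0], 8]
  ]
}}

```text
clock: 4.32
tcp_pos: [0.5602, 0.101, 0.1975]
orientation: [-0.0, -0.079, 0.997, 0.0]
wrist_force: [0.1, -0.9, -2.0]
finger_gap: 0.0109
grip_force: 68.8
```

Run:
```python
from h import *
s,t,M=tool(); print(s["joint_pos"].round(2),M.round(3).tolist(),t)
im=imaging.read_camera("wrist");cv2.imwrite("pics/w2.png",im[:,:,::-1])
cv2.imwrite("pics/w2b.png",cv2.resize(im[:,:,::-1],(800,600),interpolation=cv2.INTER_CUBIC))
```

```text
[ 0.04  0.31  0.01  1.27  0.   -0.12] [[-0.987, -0.158, -0.0], [-0.158, 0.987, 0.0], [0.0, 0.0, -1.0]] [0.56017742 0.10104204 0.19753764]
```

View pics/w2b.png

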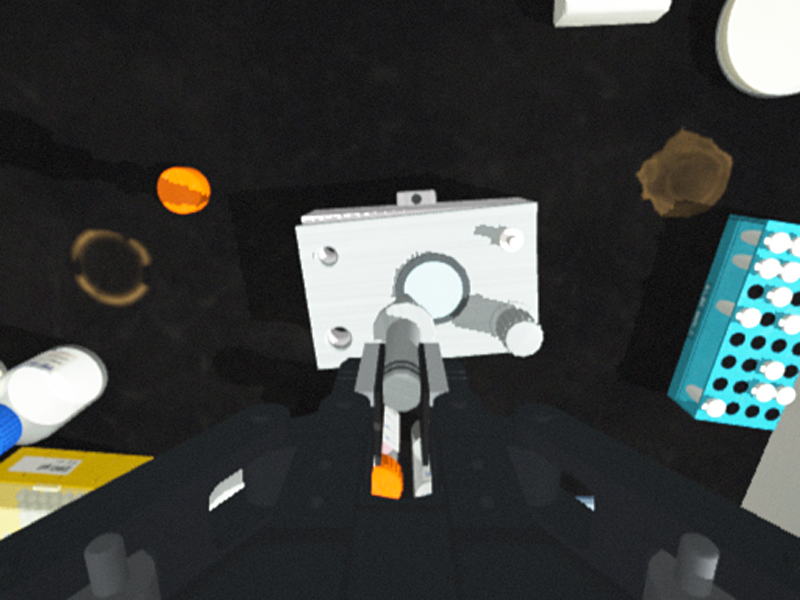

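The wrist view shows the cover with the small hole at ≈(328,256), the large hole at (340,337) and the pivot bolt top at (523,336). The pin is held upright and a sliver of the base shows along the upper edge. I'll magnify the holes.

Run:
```python
from h import *
im=cv2.imread("pics/w2.png")
a=cv2.resize(im[195:235,192:242],None,fx=8,fy=8,interpolation=cv2.INTER_CUBIC)
b=cv2.resize(im[143:183,187:237],None,fx=8,fy=8,interpolation=cv2.INTER_CUBIC)
c=cv2.resize(im[195:235,305:355],None,fx=7,fy=7,interpolation=cv2.INTER_CUBIC)
d=cv2.resize(im[125:155,187:287],None,fx=4,fy=4,interpolation=cv2.INTER_CUBIC)
o=np.zeros((600,800,3),np.uint8); o[:320,:400]=a;o[:320,400:]=b;o[320:600,:350]=c;o[330:450,370:770]=d
cv2.imwrite("pics/w2c.png",o)
```

```text
(no output)
```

View pics/w2c.png

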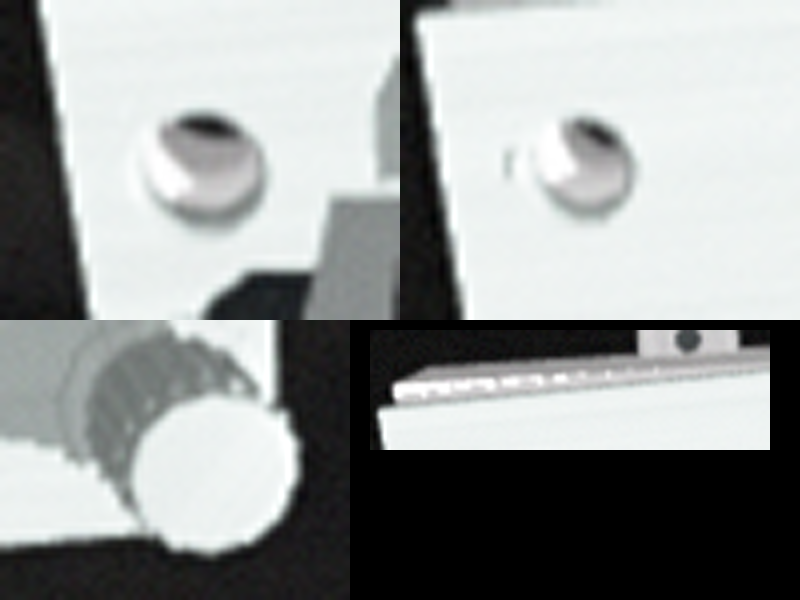

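The crops give the large hole centre at raw (216.9,215.5), the small hole at (209.6,163.4) and the pivot top at (335.4,216.5).

Run:
```python
from h import *
p=imaging.camera_params("wrist")
H=onz(p,(216.9,215.5),.058);S=onz(p,(209.6,163.4),.058);V=onz(p,(335.4,216.5),.09)
print("H",H,"S",S,"V",V,"HS",np.linalg.norm(H-S),"HV",np.linalg.norm((H-V)[:2]),"SV",np.linalg.norm((S-V)[:2]))
a=np.arctan2(*(V-H)[[1,0]])-np.pi/2; b=np.arctan2(*(H-S)[[1,0]]); print("cover yaw",a,b)
# base near edge at top: two points in crop d (base top edge lower visible/upper)
for uv in [(393,385),(640,360),(395,402)]: print("base pt",onz(p,(187+(uv[0]-370)/4,125+(uv[1]-330)/4),.05))
s,t,M=tool()
for dz in (54,4,-20,-48): print(dz,(pix(p,[t[0],t[1],t[2]-.0125+dz/1000])*1.5625).round(0))
for th in(.032,.038,.044):
    c,s_=np.cos(-th),np.sin(-th); Rm=np.array([[c,-s_],[s_,c]])
    print(th,"base pin hole",V[:2]+Rm@(H-V)[:2],"bolt hole",V[:2]+Rm@(S-V)[:2])
```

```text
H [0.61761293 0.06234204 0.058     ] S [0.56010995 0.04752891 0.058     ] V [0.58696806 0.18215502 0.09      ] HS 0.05938031088955469 HV 0.12366995380146215 SV 0.137279081167728
cover yaw 0.25040424969281005 0.2521246239442732
base pt [0.53812298 0.02565663 0.05      ]
base pt [0.52129278 0.0896808  0.05      ]
base pt [0.54254561 0.02663421 0.05      ]
54 [404. 397.]
4 [404. 337.]
-20 [403. 317.]
-48 [403. 300.]
0.032 base pin hole [0.61376388 0.06142291] bolt hole [0.5558164  0.04845715]
0.038 base pin hole [0.61303901 0.06126431] bolt hole [0.55501478 0.04864646]
0.044 base pin hole [0.6123132  0.06111006] bolt hole [0.55421431 0.04884058]
```

Call:
{"name": "step_arm", "arguments": {
  "moves": [
    [[-20, -20, 0], [0, 0, -0.05], 8],
    [[-46.5, -47.5, 0], [0, 0, -0.05], 8],
    [[-46.5, -47.5, 20], [0, 0, -0.05], 8],
    [[-46.5, -47.5, 45], [0, 0, -0.05], 8],
    [[-46.5, -47.5, 70], [0, 0, -0.05], 8],
    [[-46.5, -47.5, 70], [0, 0, -0.05], 8],
    [[-46.5, -47.5, 70], [0, 0, -0.05], 8]
  ]
}}

```text
clock: 4.95
tcp_pos: [0.6117, 0.057, 0.1267]
orientation: [-0.002, -0.101, 0.995, 0.0]
wrist_force: [0.3, -0.5, -1.7]
finger_gap: 0.011
grip_force: 69.0
```

Run:
```python
from h import *
s,t,M=tool(); print(M.round(3).tolist(),t,delta([.613,.0613,t[2]]))
im=imaging.read_camera("wrist");cv2.imwrite("pics/w3.png",im[:,:,::-1])
p=imaging.camera_params("wrist")
print("base",pix(p,[.613,.0613,.058]),"cov",pix(p,[.6176,.0623,.058]),"tip",pix(p,[t[0],t[1],t[2]-.0607]))
cv2.imwrite("pics/w3b.png",cv2.resize(im[120:300,150:390,::-1],(800,600),interpolation=cv2.INTER_CUBIC))
```

```text
[[-0.98, -0.2, -0.004], [-0.2, 0.98, -0.0], [0.004, 0.001, -1.0]] [0.61167849 0.05695519 0.12667623] [-2.2  4.  -0. ]
base [262.63717255 189.3390079 ] cov [262.66876861 194.68341408] tip [257.9278841  189.51252046]
```

View pics/w3b.png

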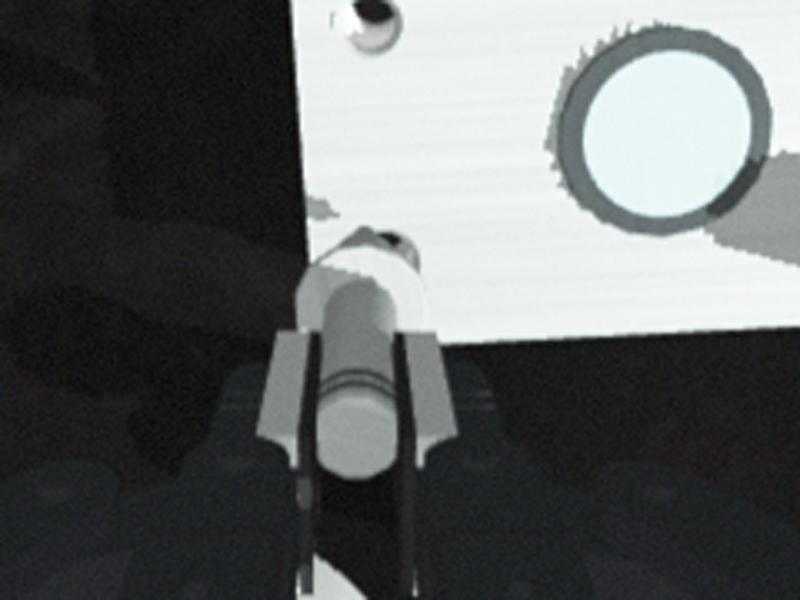

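The view shows the pin's collar hiding the large hole, whose right edge is at (400,250) in the crop. The tip sits a few mm left of the hole, which agrees with the TCP reading, so I'll let it settle.

Call:
{"name": "step_arm", "arguments": {
  "moves": [
    [[0, 0, 0], [0, 0, 0], 8],
    [[0, 0, 0], [0, 0, 0], 8],
    [[0, 0, 0], [0, 0, 0], 8]
  ]
}}

```text
clock: 5.25
tcp_pos: [0.6145, 0.0585, 0.1297]
orientation: [0.001, -0.102, 0.995, -0.0]
wrist_force: [-0.1, -0.2, -1.9]
finger_gap: 0.0108
grip_force: 69.0
```

Run:
```python
from h import *
s,t,M=tool(); print(M.round(3).tolist(),t,delta([.6136,.0615,t[2]]),s["qvel"].round(3),s["ft_torque"])
```

```text
[[-0.979, -0.203, 0.003], [-0.203, 0.979, -0.0], [-0.003, -0.001, -1.0]] [0.61449871 0.05851161 0.12969994] [ 0.3  3.1 -0. ] [ 0.003  0.004 -0.009 -0.004  0.001  0.   ] [-0.03568244  0.01435187  0.03860357]
```

Call:
{"name": "step_arm", "arguments": {
  "moves": [
    [[0.5, 3, 0], [0, 0, 0], 8],
    [[0.5, 3, 0], [0, 0, 0], 8],
    [[0.5, 3, 0], [0, 0, 0], 8],
    [[0.5, 3, 0], [0, 0, 0], 8]
  ]
}}

```text
clock: 5.58
tcp_pos: [0.6124, 0.0617, 0.128]
orientation: [0.0, -0.102, 0.995, -0.0]
wrist_force: [0.1, 0.4, -2.2]
finger_gap: 0.0111
grip_force: 69.0
```

Run:
```python
from h import *
s,t,M=tool(); print(t,delta([.6136,.0615,t[2]]),s["qvel"].round(3),s["joint_pos"].round(4))
```

```text
[0.61239904 0.0616989  0.12800322] [-1.1 -0.4  0. ] [-0.003  0.001  0.002 -0.001  0.001 -0.001] [-2.9900e-02  4.2390e-01  6.9000e-03  1.1536e+00 -2.0000e-04 -2.3450e-01]
```

Call:
{"name": "step_arm", "arguments": {
  "moves": [
    [[-1, 0, 7], [0, 0, 0], 8],
    [[-1, 0, 12], [0, 0, 0], 8],
    [[-1, 0, 17], [0, 0, 0], 8],
    [[-1, 0, 22], [0, 0, 0], 8],
    [[-1, 0, 22], [0, 0, 0], 8]
  ]
}}

```text
clock: 6.0
tcp_pos: [0.6126, 0.0617, 0.1041]
orientation: [-0.001, -0.102, 0.995, 0.0]
wrist_force: [0.6, -0.4, -2.8]
finger_gap: 0.0113
grip_force: 69.1
```

Call:
{"name": "step_arm", "arguments": {
  "moves": [
    [[0, 0, 5], [0, 0, 0], 8],
    [[0, 0, 10], [0, 0, 0], 8],
    [[0, 0, 15], [0, 0, 0], 8],
    [[0, 0, 15], [0, 0, 0], 8]
  ]
}}

```text
clock: 6.33
tcp_pos: [0.613, 0.0618, 0.0896]
orientation: [-0.0, -0.102, 0.995, 0.0]
wrist_force: [1.4, 0.3, -1.5]
finger_gap: 0.0109
grip_force: 69.1
```

Call:
{"name": "step_arm", "arguments": {
  "moves": [
    [[0, 0, 3], [0, 0, 0], 8],
    [[0, 0, 6], [0, 0, 0], 8],
    [[0, 0, 6], [0, 0, 0], 8]
  ]
}}

```text
clock: 6.58
tcp_pos: [0.6137, 0.0618, 0.0846]
orientation: [0.0, -0.102, 0.995, 0.0]
wrist_force: [1.5, 0.4, -2.4]
finger_gap: 0.0113
grip_force: 69.0
```

Call:
{"name": "step_arm", "arguments": {
  "moves": [
    [[0, 0, 3], [0, 0, 0], 8],
    [[0, 0, 5], [0, 0, 0], 8],
    [[0, 0, 5], [0, 0, 0], 8]
  ]
}}

```text
clock: 6.83
tcp_pos: [0.6139, 0.0619, 0.0799]
orientation: [0.001, -0.102, 0.995, 0.0]
wrist_force: [2.9, 1.5, -1.0]
finger_gap: 0.0113
grip_force: 69.1
```

Call:
{"name": "step_arm", "arguments": {
  "moves": [
    [[0, 0, 3], [0, 0, 0], 8],
    [[0, 0, 5], [0, 0, 0], 8],
    [[0, 0, 5], [0, 0, 0], 8]
  ]
}}

```text
clock: 7.08
tcp_pos: [0.6138, 0.0619, 0.0746]
orientation: [0.0, -0.102, 0.995, 0.0]
wrist_force: [5.0, 2.1, -0.9]
finger_gap: 0.0112
grip_force: 69.1
```

Call:
{"name": "step_arm", "arguments": {
  "moves": [
    [[0, 0, 3], [0, 0, 0], 8],
    [[0, 0, 5], [0, 0, 0], 8],
    [[0, 0, 5], [0, 0, 0], 8]
  ]
}}

```text
clock: 7.33
tcp_pos: [0.6145, 0.062, 0.0708]
orientation: [0.001, -0.102, 0.995, 0.0]
wrist_force: [3.1, 3.3, 6.4]
finger_gap: 0.0112
grip_force: 70.1
```

Call:
{"name": "step_arm", "arguments": {
  "moves": [
    [[0, 0, 2], [0, 0, 0], 8],
    [[0, 0, 3], [0, 0, 0], 8],
    [[0, 0, 3], [0, 0, 0], 8]
  ]
}}

```text
clock: 7.58
tcp_pos: [0.6156, 0.0622, 0.0706]
orientation: [0.003, -0.102, 0.995, 0.0]
wrist_force: [0.2, 4.4, 19.3]
finger_gap: 0.0115
grip_force: 71.6
```

Call:
{"name": "step_arm", "arguments": {
  "moves": [
    [[0, 0, -2], [0, 0, 0], 8],
    [[0, 0, -3], [0, 0, 0], 44],
    [[0, 0, -3], [0, 0, 0], 44],
    [[0, 0, -3], [0, 0, 0], 44],
    [[0, 0, -3], [0, 0, 0], 44],
    [[0, 0, -40], [0, 0, 0], 44],
    [[0, 0, -80], [0, 0, 0], 44],
    [[20, 0, -115], [0, 0, 0], 44]
  ]
}}

```text
clock: 8.25
tcp_pos: [0.5951, 0.0574, 0.1819]
orientation: [-0.0, -0.102, 0.995, -0.0]
wrist_force: [1.8, -0.3, 1.5]
finger_gap: 0.044
grip_force: 0.0
```

Call:
{"name": "step_arm", "arguments": {
  "moves": [
    [[20, 40, -30], [0, 0, 0], 44],
    [[20, 60, -30], [0, 0, 0], 44],
    [[20, 60, -30], [0, 0, 0], 44],
    [[20, 60, -30], [0, 0, 0], 44]
  ]
}}

```text
clock: 8.58
tcp_pos: [0.5615, 0.1131, 0.2122]
orientation: [0.0, -0.103, 0.995, -0.0]
wrist_force: [-0.1, -0.2, -0.5]
finger_gap: 0.0438
grip_force: 0.0
```

Run:
```python
from h import *
s,t,M=tool(); print(M.round(3).tolist(),t)
im=imaging.read_camera("wrist");cv2.imwrite("pics/w4.png",im[:,:,::-1])
np.savez("p4.npz",**imaging.camera_params("wrist"))
cv2.imwrite("pics/w4b.png",cv2.resize(im[100:300,130:396,::-1],(798,600),interpolation=cv2.INTER_CUBIC))
```

```text
[[-0.979, -0.205, 0.001], [-0.205, 0.979, -0.001], [-0.0, -0.001, -1.0]] [0.56154438 0.11310875 0.21220466]
```

View pics/w4b.png

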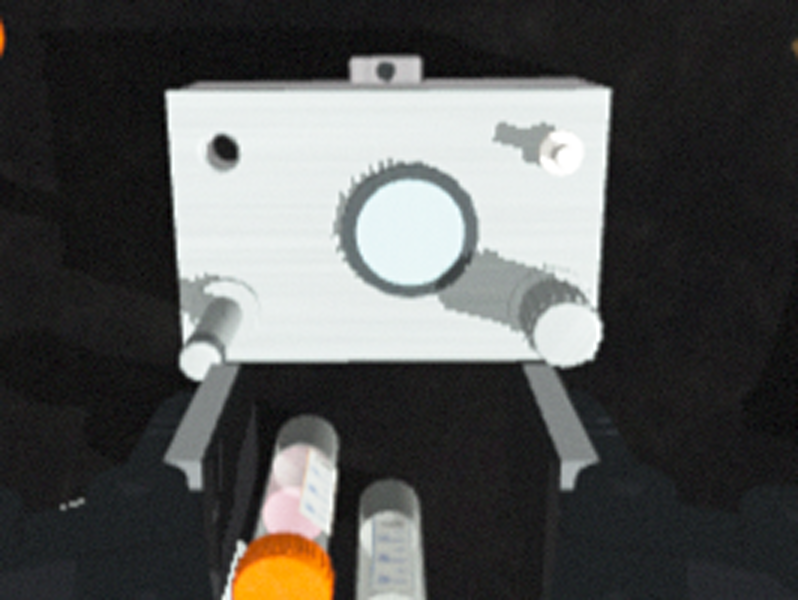

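The pin's collar is flat on the cover and the cover is square with the base. The bolt hole is at raw (203.9,149.9) and the pin handle top at (196.9,219.9).

Run:
```python
from h import *
p=np.load("p4.npz")
S=onz(p,(203.9,149.9),.058);T=onz(p,(196.9,219.9),.112);V=onz(p,(130+566/3-.4,100+333/3-.4),.09)
print("S",S,"T",T,"V",V,np.linalg.norm((T-S)[:2]),np.linalg.norm((T-V)[:2]),"yaw",np.arctan2(*(T-S)[[1,0]]),np.arctan2(*(V-T)[[1,0]])-np.pi/2)
print(delta([.454,-.346,.17]))
```

```text
S [0.55378992 0.05029915 0.058     ] T [0.61289087 0.0624555  0.112     ] V [0.58637226 0.1819817  0.09      ] 0.060338209432446076 0.12243263543782251 yaw 0.20285859795353497 0.2183279809982679
[ 198.7 -426.8   41.7]
```

Call:
{"name": "step_arm", "arguments": {
  "moves": [
    [[18, -39, 4], [0, 0, 0], 44],
    [[36, -78, 8], [0, 0, 0], 44],
    [[54, -116, 12], [0, 0, 0], 44],
    [[72, -155, 16], [0, 0, 0], 44],
    [[90, -193, 20], [0, 0, 0], 44],
    [[108, -232, 24], [0, 0, 0], 44],
    [[126, -270, 28], [0, 0, 0], 44],
    [[143, -307, 32], [0, 0, 0], 44]
  ]
}}

```text
clock: 9.3
tcp_pos: [0.484, -0.2133, 0.1788]
orientation: [-0.001, -0.101, 0.995, 0.001]
wrist_force: [0.2, 0.5, 0.1]
finger_gap: 0.0439
grip_force: 0.0
```

Call:
{"name": "step_arm", "arguments": {
  "moves": [
    [[18, -38, 2], [0, 0, 0], 44],
    [[36, -76, 4], [0, 0, 0], 44],
    [[56, -119, 8], [0, 0, 0], 44],
    [[56, -119, 8], [0, 0, 0], 44],
    [[56, -119, 8], [0, 0, 0], 44],
    [[56, -119, 8], [0, 0, 0], 44]
  ]
}}

```text
clock: 9.8
tcp_pos: [0.4539, -0.3388, 0.1709]
orientation: [-0.001, -0.101, 0.995, 0.001]
wrist_force: [-0.3, 0.6, 0.2]
finger_gap: 0.0439
grip_force: 0.0
```

Run:
```python
from h import *
im=imaging.read_camera("wrist");cv2.imwrite("pics/w5.png",im[:,:,::-1])
p=imaging.camera_params("wrist")
s,t,M=tool(); print(M.round(3).tolist(),t,delta([.454,-.346,.06]))
u=pix(p,[.454,-.346,.086]);print(u)
g=cv2.cvtColor(im,cv2.COLOR_RGB2GRAY);x,y=int(u[0])-40,int(u[1])-40
m=(g[y:y+80,x:x+80]>215).astype(np.uint8)
cs,_=cv2.findContours(m,0,2)
for c in cs:
    if cv2.contourArea(c)>50: (a,b),r=cv2.minEnclosingCircle(c); print(a+x,b+y,r,onz(p,(a+x,b+y),.086))
cv2.imwrite("pics/w5c.png",cv2.resize(im[y-20:y+100,x-20:x+100,::-1],(600,600),interpolation=cv2.INTER_CUBIC))
```

```text
[[-0.979, -0.202, -0.002], [-0.202, 0.979, 0.002], [0.001, 0.002, -1.0]] [ 0.45440126 -0.33783914  0.17140506] [  1.9  -8.2 111.4]
[248.7864859  181.75117184]
259.3876762390137 180.57819747924805 48.13032913208008 [ 0.45103959 -0.33699407  0.086     ]
```

View pics/w5c.png

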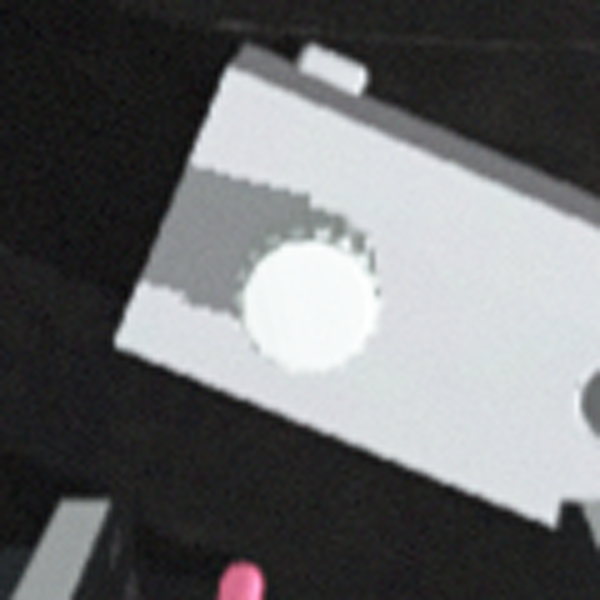

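The bolt head top is at raw (249.8,181.4), within 1 mm of the prediction.

Call:
{"name": "step_arm", "arguments": {
  "moves": [
    [[2, -7, 20], [0, 0, 0], 44],
    [[2, -7, 50], [0, 0, 0], 44],
    [[2, -7, 80], [0, 0, 0], 44],
    [[2, -7, 80], [0, 0, 0], 44],
    [[2, -7, 80], [0, 0, 0], 44]
  ]
}}

```text
clock: 10.27
tcp_pos: [0.4538, -0.343, 0.0915]
orientation: [-0.001, -0.103, 0.995, 0.002]
wrist_force: [0.1, 0.3, 0.8]
finger_gap: 0.044
grip_force: 0.0
```

Run:
```python
from h import *
print(delta([.454,-.345,.061]))
```

```text
[ 0.2 -2.1 30.4]
```

Call:
{"name": "step_arm", "arguments": {
  "moves": [
    [[0, -2, 15], [0, 0, 0], 44],
    [[0, -2, 30], [0, 0, 0], 44],
    [[0, -2, 30], [0, 0, 0], 44],
    [[0, -2, 30], [0, 0, 0], 18],
    [[0, -2, 30], [0, 0, 0], 18],
    [[0, -2, 30], [0, 0, 0], 18],
    [[0, -2, 30], [0, 0, 0], 18],
    [[0, -2, 30], [0, 0, 0], 18]
  ],
  "grip_force": 70
}}

```text
clock: 10.93
tcp_pos: [0.4558, -0.3483, 0.0641]
orientation: [0.001, -0.102, 0.995, -0.001]
wrist_force: [1.3, 0.9, 5.6]
finger_gap: 0.0181
grip_force: 3.1
```

Run:
```python
from h import *
print(delta([.5542,.050,.175]))
```

```text
[-177.3  369.9 -111.3]
```

Call:
{"name": "step_arm", "arguments": {
  "moves": [
    [[0, 0, 0], [0, 0, 0], 5],
    [[0, 0, 0], [0, 0, 0], 5],
    [[0, 0, 0], [0, 0, 0], 5]
  ]
}}

```text
clock: 11.18
tcp_pos: [0.4554, -0.3451, 0.0653]
orientation: [0.001, -0.103, 0.995, 0.002]
wrist_force: [-3.4, 11.8, 20.5]
finger_gap: 0.0048
grip_force: 9.8
```

Run:
```python
from h import *
s,t,M=tool();print(t,s["finger_gap"],s["grip_force"],s["wrist_force"])
im=imaging.read_camera("wrist");cv2.imwrite("pics/w6.png",im[:,:,::-1])
cv2.imwrite("pics/w6c.png",cv2.resize(im[110:310,130:396,::-1],(798,600),interpolation=cv2.INTER_CUBIC))
```

```text
[ 0.4553673  -0.34512402  0.06530597] 0.00475380316693398 9.751699953339994 [-3.41378914 11.8402764  20.46814943]
```

View pics/w6c.png

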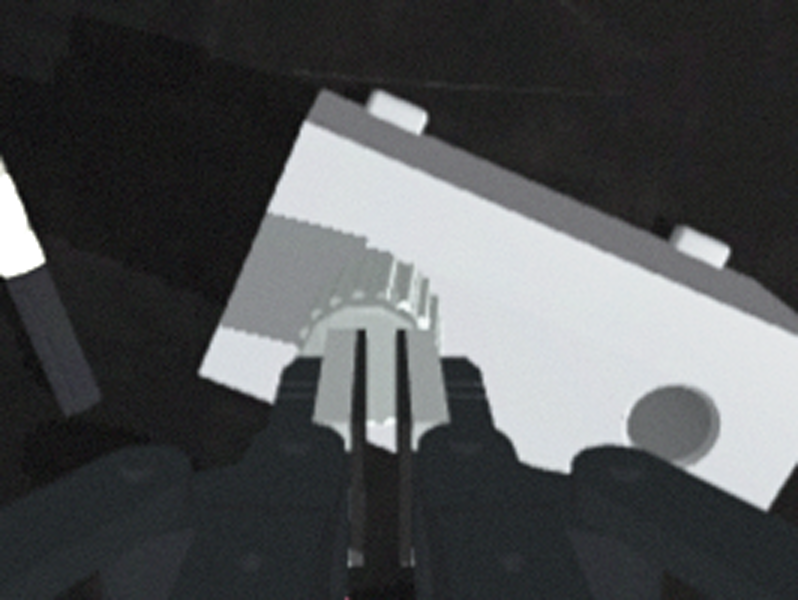

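The fingers look shut over the far part of the head (pads at crop (340–440, 330–430), head edge at (370,305)), so this is not a proper grasp. I'll compare it with projections.

Run:
```python
from h import *
p=imaging.camera_params("wrist");s,t,M=tool()
f=lambda X:((pix(p,X)-[130,110])*3).round(0)
print("tcp",f(t),"grasp",f(t-M[:,2]*.019),"back .04",f(t-M[:,2]*.04))
for z in(.056,.076,.086,.1): print(z,f([.4545,-.345,z]), "nearedge",f([.4545-.013*.98,-.345-.003,z]),"far",f([.4545+.013*.98,-.345+.003,z]))
print(s["joint_pos"].round(3), (np.array(p["pose"])[:3,3]).round(3))
for dy in(.011,-.011): print(f(t+M[:,0]*dy-M[:,2]*.0))
```

```text
tcp [385. 332.] grasp [385. 372.] back .04 [386. 429.]
0.056 [386. 311.] nearedge [385. 253.] far [388. 368.]
0.076 [387. 350.] nearedge [386. 285.] far [389. 412.]
0.086 [388. 372.] nearedge [386. 304.] far [389. 438.]
0.1 [389. 409.] nearedge [387. 335.] far [390. 479.]
[-0.791  0.389 -0.21   0.973  0.004 -0.997] [ 0.389 -0.36   0.23 ]
[385. 280.]
[385. 382.]
```

The pads closed on top of the head: the tips sit about 22 mm behind the nominal TCP. I'll open, rise and re-measure.

Call:
{"name": "step_arm", "arguments": {
  "moves": [
    [[0, 0, -20], [0, 0, 0], 44],
    [[0, 0, -50], [0, 0, 0], 44],
    [[0, 0, -50], [0, 0, 0], 44],
    [[0, 0, -50], [0, 0, 0], 44],
    [[0, 0, -50], [0, 0, 0], 44]
  ]
}}

```text
clock: 11.65
tcp_pos: [0.4549, -0.3478, 0.1125]
orientation: [0.0, -0.102, 0.995, -0.0]
wrist_force: [0.1, 0.2, 0.2]
finger_gap: 0.044
grip_force: 0.0
```

Run:
```python
from h import *
s,t,M=tool()
im=imaging.read_camera("wrist");p=imaging.camera_params("wrist");np.savez("p7.npz",**p)
u=pix(p,[.454,-.346,.086]);print(u,t)
x,y=int(u[0])-50,int(u[1])-55;print(x,y)
cv2.imwrite("pics/w7.png",im[:,:,::-1])
g=cv2.cvtColor(im,cv2.COLOR_RGB2GRAY)[y:y+110,x:x+100]; g=cv2.medianBlur(g,3)
for th in(225,232,238):
    cs,_=cv2.findContours((g>th).astype(np.uint8),0,2)
    for c in cs:
        if 300<cv2.contourArea(c)<3000: (a,b),r=cv2.minEnclosingCircle(c); print(th,a+x,b+y,r,onz(p,(a+x,b+y),.086))
cv2.imwrite("pics/w7c.png",cv2.resize(im[y:y+110,x:x+100,::-1],(540,594),interpolation=cv2.INTER_CUBIC))
```

```text
[260.2323908  206.12508154] [ 0.45493486 -0.34782996  0.11253817]
210 151
225 261.48540115356445 203.62408828735352 17.793651580810547 [ 0.45203355 -0.34552934  0.086     ]
232 261.7068977355957 204.12068939208984 17.404926300048828 [ 0.45235712 -0.34530408  0.086     ]
238 261.8860740661621 203.74683380126953 17.108129501342773 [ 0.45206487 -0.34523947  0.086     ]
```

Call:
{"name": "step_arm", "arguments": {
  "moves": [
    [[2, 3, 10], [0, 0, 0], 44],
    [[2, 3, 30], [0, 0, 0], 44],
    [[2, 3, 50], [0, 0, 0], 44],
    [[2, 3, 58], [0, 0, 0], 44],
    [[2, 3, 62], [0, 0, 0], 44],
    [[2, 3, 62], [0, 0, 0], 44],
    [[2, 3, 62], [0, 0, 0], 44]
  ]
}}

```text
clock: 12.28
tcp_pos: [0.4525, -0.3454, 0.0507]
orientation: [-0.0, -0.102, 0.995, 0.0]
wrist_force: [-0.1, -0.4, 0.1]
finger_gap: 0.0443
grip_force: 0.0
```

Call:
{"name": "step_arm", "arguments": {
  "moves": [
    [[0, 0, 3], [0, 0, 0], 44],
    [[0, 0, 6], [0, 0, 0], 44],
    [[0, 0, 6], [0, 0, 0], 44]
  ]
}}

```text
clock: 12.53
tcp_pos: [0.4525, -0.3454, 0.0446]
orientation: [0.0, -0.102, 0.995, -0.0]
wrist_force: [-1.0, -0.4, 0.3]
finger_gap: 0.0443
grip_force: 0.0
```

Call:
{"name": "step_arm", "arguments": {
  "moves": [
    [[0, 0, 0], [0, 0, 0], 15],
    [[0, 0, 0], [0, 0, 0], 15],
    [[0, 0, 0], [0, 0, 0], 15],
    [[0, 0, 0], [0, 0, 0], 15],
    [[0, 0, 0], [0, 0, 0], 15]
  ],
  "grip_force": 60
}}

```text
clock: 12.95
tcp_pos: [0.4527, -0.3454, 0.0451]
orientation: [0.0, -0.102, 0.995, -0.0]
wrist_force: [-0.4, 0.8, 4.4]
finger_gap: 0.0226
grip_force: 58.9
```

Call:
{"name": "step_arm", "arguments": {
  "moves": [
    [[0, 0, -30], [0, 0, 0], 15],
    [[0, 0, -65], [0, 0, 0], 15],
    [[0, 0, -100], [0, 0, 0], 15],
    [[-17, 34, -110], [0, 0, 0], 15],
    [[-34, 68, -110], [0, 0, 0], 15],
    [[-51, 103, -110], [0, 0, 0], 15],
    [[-68, 138, -110], [0, 0, 0], 15],
    [[-85, 173, -110], [0, 0, 0], 15]
  ]
}}

```text
clock: 13.62
tcp_pos: [0.5005, -0.157, 0.1543]
orientation: [-0.0, -0.101, 0.995, 0.0]
wrist_force: [0.4, -0.1, -1.8]
finger_gap: 0.0224
grip_force: 59.2
```

Call:
{"name": "step_arm", "arguments": {
  "moves": [
    [[-17, 35, 0], [0, 0, 0], 15],
    [[-34, 70, 0], [0, 0, 0], 15],
    [[-51, 105, 0], [0, 0, 0], 15],
    [[-68, 140, 0], [0, 0, 0], 15],
    [[-85, 175, 0], [0, 0, 0], 15],
    [[-95, 193, 0], [0, 0, 0], 15],
    [[-95, 193, 0], [0, 0, 0], 15],
    [[-95, 193, 0], [0, 0, 0], 15]
  ]
}}

```text
clock: 14.28
tcp_pos: [0.5542, 0.0509, 0.1538]
orientation: [-0.001, -0.103, 0.995, -0.0]
wrist_force: [0.2, -0.0, -0.9]
finger_gap: 0.0224
grip_force: 59.3
```

Call:
{"name": "step_arm", "arguments": {
  "moves": [
    [[0, 0, 0], [0, 0, 0], 15],
    [[0, 0, 0], [0, 0, 0], 15]
  ]
}}

```text
clock: 14.45
tcp_pos: [0.554, 0.0486, 0.1542]
orientation: [-0.0, -0.101, 0.995, -0.0]
wrist_force: [-0.4, -0.2, -1.2]
finger_gap: 0.0231
grip_force: 59.3
```

Run:
```python
from h import *
s,t,M=tool()
im=imaging.read_camera("wrist");p=imaging.camera_params("wrist");cv2.imwrite("pics/w8.png",im[:,:,::-1])
print(t,s["finger_gap"],delta([.5542,.050,.115]))
u=pix(p,[.5542,.05,.058]);h=pix(p,[t[0],t[1],t[2]+.041]); print("hole expect",u,"head top expect",h)
g=cv2.cvtColor(im,cv2.COLOR_RGB2GRAY)
x,y=int(u[0])-22,int(u[1])-22; print(g[y:y+45:2,x:x+45:2])
```

```text
[0.55403042 0.04864798 0.15421696] 0.02309358383663427 [-0.4  1.5 39.3]
hole expect [259.48002514 181.2188114 ] head top expect [259.08734787 253.63338508]
[[ 16 195 222 226 225 223 222 224 224 222 223 223 225 225 231 233 235 231
  233 233 233 233 233]
 [ 11 197 242 242 243 243 241 242 242 243 243 242 242 242 241 243 242 242
  242 241 243 242 242]
 [ 16 191 244 241 243 242 243 242 243 243 245 244 244 243 244 244 244 244
  244 243 244 243 242]
 [ 16 174 240 238 240 238 239 239 238 239 239 238 239 239 238 240 240 240
  240 238 240 240 239]
 [ 14 145 240 239 238 239 238 240 240 240 238 240 240 241 240 239 241 241
  240 241 241 242 240]
 [ 17 135 240 238 239 239 238 238 238 239 239 239 239 238 239 240 241 240
  242 241 241 240 241]
 [ 13 136 237 237 238 237 238 237 238 238 239 239 238 237 239 239 239 240
  240 239 240 240 240]
 [ 14 133 241 239 239 240 240 240 240 240 240 238 239 241 240 239 240 242
  241 240 242 241 240]
 [ 14  98 242 238 239 239 238 239 242 234 195 139 167 213 236 239 240 241
  239 240 241 239 241]
 [ 17 101 245 243 240 242 241 243 244  66  29  24  31  60 185 242 242 2
[... 587 characters left out ...]
238 238 238 239 239]
 [ 16  71 241 238 237 238 239 237 238 238 238 236 238 239 239 239 240 239
  239 241 239 240 240]
 [ 20  60 240 238 238 239 239 239 239 238 238 238 240 240 239 240 239 240
  241 240 241 240 241]
 [ 16  51 240 240 239 239 239 240 239 240 240 239 241 240 240 240 240 240
  240 241 240 241 242]
 [ 18  47 239 240 239 240 239 239 240 239 240 239 240 239 239 239 239 241
  239 240 240 239 240]
 [ 21  48 238 239 238 237 238 238 239 238 239 240 239 240 239 238 239 240
  239 239 239 239 240]
 [ 19  51 240 240 239 239 239 240 241 241 241 241 241 240 240 240 239 240
  240 240 240 239 240]
 [ 23  43 236 235 236 236 237 237 177 130 126 151 215 238 236 237 237 237
  237 236 237 236 238]]
```

Run:
```python
from h import *
p=imaging.camera_params("wrist");g=cv2.medianBlur(cv2.imread("pics/w8.png",0),3)
u=pix(p,[.5542,.05,.058]);x,y=int(u[0])-22,int(u[1])-22
m=(g[y+12:y+36,x+10:x+36]<215).astype(np.uint8); cs,_=cv2.findContours(m,0,2); c=max(cs,key=cv2.contourArea)
(a,b),r=cv2.minEnclosingCircle(c); M=cv2.moments(c); q=(M["m10"]/M["m00"]+x+10,M["m01"]/M["m00"]+y+12)
S=onz(p,q,.058); print(q,r,S,delta([S[0],S[1],.115]))
print(np.array2string(g[196:290:3,224:296:3],max_line_width=200))
t=tool()[1]
for dz in(.041,.011,-.023,-.027): print(dz,pix(p,[t[0],t[1],t[2]+dz]))
```

```text
(259.8338399189463, 181.92806484295846) 7.760416030883789 [0.55479932 0.0504602  0.058     ] [-1.1  1.8 39.3]
[[ 20  18  18  19  17  49 240 239 239 239 239 239 239 239 239 240 240 239 240 240 240 240 240 240]
 [ 20  21  19  21  19  48 239 238 238 238 239 238 239 239 239 239 239 239 239 239 240 239 239 240]
 [ 20  19  20  19  18  51 239 237 237 238 220 208 234 238 237 237 237 237 237 238 237 237 238 238]
 [ 20  18  20  20  18  33 237 236 237 173 113 117 140 229 237 238 239 238 239 239 239 238 239 239]
 [ 20  21  22  19  20  31 238 238 238 112 118 120 139 186 239 238 238 238 238 238 238 238 239 238]
 [ 21  20  23  20  20  34 236 237 222 117 120 120 124 152 238 237 238 238 237 238 238 237 238 238]
 [ 20  19  20  22  21  24 238 131 119 119 120 120 119 119 125 130 237 238 238 238 238 238 239 238]
 [ 21  21  23  19  19  86 122 120 120 122 119 122 118 119 119 120 161 237 241 242 241 241 241 240]
 [134 134  94  29  23 121 117 122 122 120 120 123 120 120 121 121 121 123 206  65 137 141 139 236]
 [135 136 125  30  70 121 119 121 120 121 121 121 118 119 121 121 118 121 143  27 136 135 135 219]

[... 1616 characters left out ...]
6 216 235 236 237 238 237 239  68  25  46  59  25  31  39  33  33]
 [ 30  37  33  22  16  17  19  18  15  64 103 235 238 223  53  30  84  87  86  43  33  40  32  32]
 [ 30  38  35  21  16  19  19  17  19  17  15  17  25  23  19  82  86  85  87  58  30  39  31  32]
 [ 31  38  44  24  18  19  20  17  18  17  16  16  18  17  32  83  85  85  86  78  36  36  31  30]
 [ 32  39  40  19  18  18  16  17  14  16  19  18  15  17  33  83  84  86  88  87  34  36  33  30]
 [ 30  39  45  17  16  18  16  17  13  16  17  17  20  18  24 116  90 179 198 166  39  39  32  32]]
0.041 [258.67826692 253.8910699 ]
0.011 [258.39539816 228.01011354]
-0.023 [258.17410294 207.76280098]
-0.027 [258.15276488 205.81048445]
```

Call:
{"name": "step_arm", "arguments": {
  "moves": [
    [[-1, 2.5, 15], [0, 0, 0], 15],
    [[-1, 2.5, 35], [0, 0, 0], 15],
    [[-1, 2.5, 55], [0, 0, 0], 15],
    [[-1, 2.5, 60], [0, 0, 0], 15],
    [[-1, 2.5, 60], [0, 0, 0], 15],
    [[-1, 2.5, 60], [0, 0, 0], 15],
    [[-1, 2.5, 60], [0, 0, 0], 15]
  ]
}}

```text
clock: 15.08
tcp_pos: [0.5558, 0.0518, 0.0958]
orientation: [0.001, -0.102, 0.995, -0.0]
wrist_force: [0.2, -0.3, 0.1]
finger_gap: 0.0225
grip_force: 59.3
```

Run:
```python
from h import *
s,t,M=tool(); print(t,delta([.5548,.0505,t[2]]),s["qvel"].round(3))
```

```text
[0.55584527 0.05181055 0.0958048 ] [ 1.3 -1.1 -0. ] [ 0.006 -0.006  0.006 -0.004  0.001  0.   ]
```

Call:
{"name": "step_arm", "arguments": {
  "moves": [
    [[1, -0.5, 4], [0, 0, 0], 15],
    [[1, -0.5, 9], [0, 0, 0], 15],
    [[1, -0.5, 14], [0, 0, 0], 15],
    [[1, -0.5, 18], [0, 0, 0], 15],
    [[1, -0.5, 18], [0, 0, 0], 15]
  ]
}}

```text
clock: 15.5
tcp_pos: [0.5532, 0.0517, 0.0753]
orientation: [-0.001, -0.102, 0.995, 0.0]
wrist_force: [-0.4, -0.1, -1.4]
finger_gap: 0.0226
grip_force: 59.3
```

Call:
{"name": "step_arm", "arguments": {
  "moves": [
    [[-1, 0, 4], [0, 0, 0], 15],
    [[-1, 0, 8], [0, 0, 0], 15],
    [[-1, 0, 12], [0, 0, 0], 15],
    [[-1, 0, 12], [0, 0, 0], 15]
  ]
}}

```text
clock: 15.83
tcp_pos: [0.5544, 0.0519, 0.0634]
orientation: [-0.001, -0.102, 0.995, 0.0]
wrist_force: [-0.4, -1.0, -1.6]
finger_gap: 0.0225
grip_force: 59.2
```

Call:
{"name": "step_arm", "arguments": {
  "moves": [
    [[0, 0, 4], [0, 0, 0], 15],
    [[0, 0, 8], [0, 0, 0], 15],
    [[0, 0, 11], [0, 0, 0], 15],
    [[0, 0, 11], [0, 0, 0], 15]
  ]
}}

```text
clock: 16.17
tcp_pos: [0.5545, 0.0519, 0.0527]
orientation: [-0.001, -0.102, 0.995, 0.0]
wrist_force: [0.7, -0.0, -1.3]
finger_gap: 0.0227
grip_force: 59.2
```

Call:
{"name": "step_arm", "arguments": {
  "moves": [
    [[0, 0, 3], [0, 0, 0], 15],
    [[0, 0, 5], [0, 0, 0], 15],
    [[0, 0, 6], [0, 0, 0], 15],
    [[0, 0, 6], [0, 0, 0], 15]
  ]
}}

```text
clock: 16.5
tcp_pos: [0.555, 0.0519, 0.0473]
orientation: [-0.0, -0.102, 0.995, 0.0]
wrist_force: [0.1, -0.0, -1.0]
finger_gap: 0.0228
grip_force: 59.3
```

Call:
{"name": "step_arm", "arguments": {
  "moves": [
    [[0, 0, 2], [0, 0, 0], 15],
    [[0, 0, 3], [0, 0, 0], 15],
    [[0, 0, 3], [0, 0, 0], 15]
  ]
}}

```text
clock: 16.75
tcp_pos: [0.5564, 0.0516, 0.047]
orientation: [0.002, -0.102, 0.995, -0.001]
wrist_force: [-2.2, -1.0, 13.1]
finger_gap: 0.0225
grip_force: 60.9
```

Contact: the head is seated. Next I'll release and back off straight up.

Call:
{"name": "step_arm", "arguments": {
  "moves": [
    [[0, 0, -3], [0, 0, 0], 23],
    [[0, 0, -3], [0, 0, 0], 44],
    [[0, 0, -3], [0, 0, 0], 44],
    [[0, 0, -3], [0, 0, 0], 44],
    [[0, 0, -20], [0, 0, 0], 44],
    [[0, 0, -60], [0, 0, 0], 44],
    [[0, 0, -100], [0, 0, 0], 44],
    [[20, 0, -140], [0, 0, 0], 44]
  ]
}}

```text
clock: 17.42
tcp_pos: [0.5388, 0.0482, 0.1829]
orientation: [0.001, -0.102, 0.995, -0.0]
wrist_force: [0.4, -0.1, 0.5]
finger_gap: 0.0442
grip_force: 0.0
```

Call:
{"name": "step_arm", "arguments": {
  "moves": [
    [[0, 50, -20], [0, 0, 0], 44],
    [[0, 50, -20], [0, 0, 0], 44],
    [[0, 50, -20], [0, 0, 0], 44],
    [[0, 50, -20], [0, 0, 0], 44]
  ]
}}

```text
clock: 17.75
tcp_pos: [0.5265, 0.0975, 0.2012]
orientation: [-0.0, -0.103, 0.995, -0.0]
wrist_force: [0.1, -0.1, -0.5]
finger_gap: 0.044
grip_force: 0.0
```

Run:
```python
from h import *
im=imaging.read_camera("wrist");p=imaging.camera_params("wrist");s,t,M=tool();print(t)
g=cv2.medianBlur(cv2.cvtColor(im,cv2.COLOR_RGB2GRAY),3)
for n,X,r in(("bolt",[.5545,.0503,.088],30),("pin",[.613,.062,.112],24)):
    u=pix(p,X);x,y=int(u[0])-r,int(u[1])-r;print(n,u,x,y,[pix(p,[X[0],X[1],.058]).round(1)])
    print(np.array2string(g[y:y+2*r:2,x:x+2*r:2],max_line_width=250))
```

```text
[0.52619745 0.09701074 0.20048578]
bolt [206.15955686 194.50941605] 176 164 [array([210.8, 186.4])]
[[ 17  19  16  16  16  16  14  15  14  40 113 130 130 131 130 130 131 131 132 133 131 131 130 130 132 132 132 133 133 133]
 [ 18  19  17  16  15  16  16  14  39 132 136 130 128 128 130 131 131 132 137 132 123 125 125 126 128 125 128 132 141 136]
 [ 18  18  17  16  17  16  16  15 144 206 215 215 214 215 215 214 215 216 216 226 227 227 224 224 224 225 225 225 224 225]
 [ 19  18  16  16  17  17  17  17 156 230 231 230 230 230 230 231 231 230 230 230 229 230 230 230 229 229 229 230 230 229]
 [ 16  17  18  18  17  18  15  15 102 152 152 199 206 226 230 229 229 230 229 228 228 229 229 228 227 227 228 228 226 226]
 [ 19  18  18  18  18  19  17  17  79 144 146 145 145 147 155 196 201 226 226 226 226 226 226 226 225 226 225 225 226 226]
 [ 17  17  17  20  19  19  19  20  72 143 147 146 145 145 145 144 143 148 193 227 228 226 226 226 227 227 227 228 227 227]
 [ 18  18  19  20  19  20  19  17  49 143 144 145 145 145 135 125 109 115 115 179 215 226 226 226 226 226 227 227 227 228]
 [ 17  19  20  1
[... 4431 characters left out ...]
5  17]
 [ 29  29  30  29  29  29  29  29  28  34  34  24  21  24  41  42  25  17  15  14  13  13  15  17]
 [ 29  29  31  30  29  28  28  29  28  31  35  27  22  28  41  40  19  17  15  13  13  14  14  16]
 [ 29  31  31  32  31  30  30  28  28  33  35  25  24  37  41  40  18  16  16  14  14  14  15  15]
 [ 30  29  29  29  30  30  31  28  28  31  35  30  22  39  40  28  18  15  15  16  12  14  14  16]
 [ 30  28  29  29  29  29  29  28  27  30  36  27  25  39  40  24  15  15  17  15  16  18  17  24]
 [ 29  28  29  28  27  27  27  30  30  31  35  28  27  40  41  21  15  15  15  13  17  15  16  34]
 [ 28  29  31  27  29  30  30  30  30  31  34  30  34  40  36  18  13  14  14  13  17  16  16  51]]
```

The camera was still settling for that picture. I'll move to a clearer viewpoint and re-check numerically, using the cover's corner as reference.

Call:
{"name": "step_arm", "arguments": {
  "moves": [
    [[-37, 8, -12], [0, 0, 0], 60],
    [[-37, 8, -12], [0, 0, 0], 60],
    [[-37, 8, -12], [0, 0, 0], 60],
    [[-37, 8, -12], [0, 0, 0], 60],
    [[-37, 8, -12], [0, 0, 0], 60],
    [[-37, 8, -12], [0, 0, 0], 60]
  ]
}}

```text
clock: 18.3
tcp_pos: [0.5607, 0.1118, 0.2134]
orientation: [-0.0, -0.102, 0.995, -0.0]
wrist_force: [-1.0, 0.6, 0.5]
finger_gap: 0.06
grip_force: 0.0
```

Run:
```python
from h import *
p=imaging.camera_params("wrist");im=imaging.read_camera("wrist");s,t,M=tool();print(t,s["qvel"].round(3))
g=cv2.medianBlur(cv2.cvtColor(im,cv2.COLOR_RGB2GRAY),3);cv2.imwrite("pics/w9.png",im[:,:,::-1])
c=np.array([.5703,.1150]);R2=np.array([[np.cos(.208),-np.sin(.208)],[np.sin(.208),np.cos(.208)]])
P=lambda x,y,z:pix(p,[*(c+R2@[x/1000,y/1000]),z]).round(1)
print("corners",P(-52,-80,.058),P(-52,80,.058),P(52,-80,.058),"pivot",P(30,62,.09),"bolt top",P(-30,-62,.088),"bot",P(-30,-62,.058),"pin top",P(30,-62,.112),"collar",P(30,-62,.062))
u=P(-30,-62,.075).astype(int);x,y=u[0]-30,u[1]-40;print(x,y)
print(np.array2string(g[y:y+70:2,x:x+60:2],max_line_width=250))
u=P(30,-62,.085).astype(int);x,y=u[0]-24,u[1]-30;print(x,y)
print(np.array2string(g[y:y+60:2,x:x+50:2],max_line_width=250))
```

```text
[0.56075492 0.11190959 0.21371158] [ 0.003 -0.005  0.005  0.     0.002  0.   ]
corners [184.9 130.1] [332.5 129.5] [191.  219.5] pivot [317.9 211.1] bolt top [197.2 154.7] bot [202.6 150.2] pin top [195.9 219.4] collar [204.7 202.9]
169 112
[[ 21  23  20 ...  15  17  17]
 [ 18  18  16 ...  15  16  17]
 [ 18  17  17 ...  16  14  17]
 ...
 [ 19  21  20 ... 233 233 233]
 [ 20  20  20 ... 231 231 231]
 [ 21  21  20 ... 233 232 233]]
177 179
[[ 19  20  20  20  21  21 126 231 232 231 231 232 232 232 231 231 232 233 232 232 232 233 231 231 231]
 [ 20  20  19  19  19  20  97 235 235 236 236 236 236 236 236 236 236 236 236 235 236 235 235 235 234]
 [ 21  18  19  17  19  19  84 238 237 236 236 237 236 237 237 237 236 236 236 236 236 236 236 236 235]
 [ 22  18  20  19  19  17  67 236 234 234 234 234 234 234 233 233 233 233 234 233 233 232 232 232 232]
 [ 21  21  22  21  20  20  51 232 233 233 233 233 232 233 233 233 233 233 233 233 233 232 233 233 232]
 [ 21  21  21  21  21  20  42 231 232 232 231 232 232 232 232 231 231 232 232 231 231 233 231 231 232]
 [ 21  21  21  21  20  20  29 232 234 234
[... 1731 characters left out ...]
 130 130 111  36  26 105 236 238 231  60  24  24  24  24  25  24  24  21  24  23]
 [ 21  36 126 129 129 131 130  50  25  24  56 219 203  79  27  27  24  25  23  22  24  24  25  26  26]
 [ 22 106 131 131 130 130  92  30  26  26  26  36  20  18  22  25  26  26  24  21  23  23  25  25  26]
 [ 53 128 131 130 130 127  45  26  25  23  26  20  18  19  17  18  22  24  24  24  23  23  24  25  25]
 [124 131 131 129 130  91  29  26  25  26  30  20  17  17  17  18  17  17  19  20  21  22  23  24  24]
 [129 130 131 131 130  42  28  26  25  25  37  19  18  18  17  18  17  16  19  17  17  18  19  20  22]
 [131 131 130 131  88  31  28  25  26  27  44  23  19  18  18  17  17  15  18  17  17  16  17  17  16]]
```

Run:
```python
import cv2,numpy as np,sys
np.set_printoptions(threshold=sys.maxsize)
g=cv2.medianBlur(cv2.imread("pics/w9.png",0),3)
print(np.array2string(g[124:180:2,178:228:2],max_line_width=250))
```

```text
[[ 17  15  17  17  17  17  17  16  16  15  15  16  17  18  16  14  16  16  15  17  17  17  16  16  18]
 [ 17  18  17  17  18  17  17  16  18  19  20  20  18  19  18  15  13  16  15  17  19  17  17  20  19]
 [ 17  17  16  19  18  15  16  18  25  56  73  72  76  75  76  77  95  98  98  98 100  99  97 104 105]
 [ 18  18  18  19  18  20  46  88 137 138 138 142 138 137 139 137 141 141 141 142 143 142 142 141 145]
 [ 18  17  18  17  66 139 161 162 162 179 184 185 176 175 175 176 190 193 197 197 192 189 191 191 200]
 [ 18  18  17  17 211 238 236 237 237 236 236 236 236 235 235 235 235 236 236 237 236 235 235 235 235]
 [ 18  17  16  17 150 215 221 238 237 237 238 237 237 237 238 238 237 237 237 237 237 237 236 236 236]
 [ 18  17  17  16 114 160 156 162 167 212 233 234 234 233 233 233 233 233 234 234 234 234 233 233 234]
 [ 19  19  17  16  83 156 156 157 158 158 160 161 205 213 232 234 233 233 234 234 234 234 234 234 234]
 [ 19  19  17  15  83 155 156 156 158 155 154 146 130 141 165 233 234 234 234 234 234 234 234 234 234]
 [ 19  20  18  16  56 155 156 156 155 135 135 128 145 126 120 176 210 
[... 1084 characters left out ...]
 135 233 226 226 230 232 233 233 233 233 229 229 234 234 234 234 233 233 233 233]
 [ 18  18  19  18  15 118 235 234 231 231 230 232 233 231 230 230 234 234 234 234 233 233 234 234 233]
 [ 18  20  20  18  14  79 234 233 232 232 230 230 232 231 231 232 233 231 231 232 232 232 233 233 232]
 [ 20  20  20  18  16  64 233 232 232 232 232 233 233 232 232 233 233 233 233 233 233 233 233 233 233]
 [ 21  20  20  19  15  55 234 233 233 233 233 234 233 233 233 233 233 233 233 233 233 232 233 232 232]
 [ 18  18  19  19  18  41 232 234 234 233 233 234 233 233 233 234 232 233 233 233 233 232 233 233 232]
 [ 18  17  19  21  21  31 231 232 231 230 231 231 231 231 231 232 232 232 232 232 232 232 230 231 231]]
```

Pin and bolt positions match the model once the camera bias is removed (about 1 px left over). Both were felt to seat at the expected heights, and the gripper is clear. Handing in.

```bash
python3 -c "
from workcell import env
print(env.hand_in())"
```

```text
the job is handed in; nothing more can be done
None
```

I pushed the drift pin fully home, fitted the bolt in the smaller hole with the pin still in, released both and handed the job in at about 18 s; the hand-in returned no verdict.

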